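# Size a jar stopper in the stepped block

## Task

Take the jar stopper that stands on the round metal stage and find its size in the stepped grey sizing block: try it gently in the bores one after the other from the smallest (lowest step) upward, and leave it standing fully home in the first bore that it enters. Never force it or press hard on the block (20 N at most), and leave the other two stoppers and the jars where they are.

Things in the scene. Friction and masses are not known exactly. Their poses are not given: they have to be found in the camera images.
- gauge: Stepped sizing block of grey plastic, 70 mm (x) by 240 mm (y): a stair of four treads, each 60 mm long in y, 40, 46, 52 and 58 mm above the table, rising towards +y, one blind round bore in the middle of each, 27.2, 33.2, 39.2 and 45.2 mm across: 1.2 mm wider than the foot it is made for. Origin at the centre of its underside, 16 mm above the table, z up. Any yaw.
- gauge_base: Steel base plate of the sizing block, fixed to the table, 80 mm (x) by 250 mm (y), 6 mm thick. The block stands on springs on it: pressed with more than about 2 N it sinks straight down, 1 mm for each further 2 N, at most 7 mm, and comes back up; it cannot shift sideways. Origin at the centre of its underside, axes as the block's.
- bore_1 (a point): Centre of the mouth of the first and smallest bore, 27.2 mm across and 12 mm deep with a flat floor, in the lowest tread (the -y end) of the sizing block, its tread 40 mm above the table when not pressed. z up, x and y as the block's.
- bore_2 (a point): Centre of the mouth of the second bore, 33.2 mm across and 12 mm deep with a flat floor, in the second tread of the sizing block, its tread 46 mm above the table when not pressed. z up, x and y as the block's.
- bore_3 (a point): Centre of the mouth of the third bore, 39.2 mm across and 12 mm deep with a flat floor, in the third tread of the sizing block, its tread 52 mm above the table when not pressed. z up, x and y as the block's.
- bore_4 (a point): Centre of the mouth of the fourth and largest bore, 45.2 mm across and 12 mm deep with a flat floor, in the highest tread (the +y end) of the sizing block, its tread 58 mm above the table when not pressed. z up, x and y as the block's.
- stage: Round steel stage plate on the table, fixed, 90 mm across, 12 mm tall, on a black foot 104 mm across and 4 mm tall; the stopper to be sized stands near its middle. Origin at the centre of its underside.
- slab: Black foam slab, fixed, 170 mm (x) by 80 mm (y) by 12 mm, on which the other two stoppers stand. Origin at the centre of its underside.
- stopper_a: Jar stopper of white plastic, about 60 g: a round foot 16 mm tall, 26, 32, 38 or 44 mm across (the three stoppers differ in the foot only; no two are alike; their sizes are not told) with a 1 mm bevel round its lower edge, and on it a round grip 24 mm across and 34 mm tall; 50 mm tall in all. Origin at the centre of the foot's underside, z up. One of the three stoppers stands upright on the stage, the other two on the foam slab.
- stopper_b: Jar stopper of white plastic, about 60 g: a round foot 16 mm tall, 26, 32, 38 or 44 mm across (the three stoppers differ in the foot only; no two are alike; their sizes are not told) with a 1 mm bevel round its lower edge, and on it a round grip 24 mm across and 34 mm tall; 50 mm tall in all. Origin at the centre of the foot's underside, z up. One of the three stoppers stands upright on the stage, the other two on the foam slab.
- stopper_c: Jar stopper of white plastic, about 60 g: a round foot 16 mm tall, 26, 32, 38 or 44 mm across (the three stoppers differ in the foot only; no two are alike; their sizes are not told) with a 1 mm bevel round its lower edge, and on it a round grip 24 mm across and 34 mm tall; 50 mm tall in all. Origin at the centre of the foot's underside, z up. One of the three stoppers stands upright on the stage, the other two on the foam slab.
- jar: Clear sample jar with a white cap, 48 mm across, 100 mm tall, standing beyond the work; to be left alone. Origin at the centre of its underside.
- jar_2: Second sample jar, the same.
Mind the look-alikes: they are no part of the job. Leave any black look-alike of the stopper_c alone.

How it is judged:
On the way, in this order (a step that is already met when the one before it is completed fails the run):
1. the stopper is tried in the smallest bore: set on its mouth (or let into it) (((horizontal distance between stopper_a and bore_1 below 0.006 m and (contact force between stopper_a and gauge above 0.3 N or z of stopper_a in the frame of bore_1 below 0 m)) or (horizontal distance between stopper_b and bore_1 below 0.006 m and (contact force between stopper_b and gauge above 0.3 N or z of stopper_b in the frame of bore_1 below 0 m)) or (horizontal distance between stopper_c and bore_1 below 0.006 m and (contact force between stopper_c and gauge above 0.3 N or z of stopper_c in the frame of bore_1 below 0 m)))).
2. the stopper is tried in the second bore (((horizontal distance between stopper_a and bore_2 below 0.006 m and (contact force between stopper_a and gauge above 0.3 N or z of stopper_a in the frame of bore_2 below 0 m)) or (horizontal distance between stopper_b and bore_2 below 0.006 m and (contact force between stopper_b and gauge above 0.3 N or z of stopper_b in the frame of bore_2 below 0 m)) or (horizontal distance between stopper_c and bore_2 below 0.006 m and (contact force between stopper_c and gauge above 0.3 N or z of stopper_c in the frame of bore_2 below 0 m)))).
3. the stopper goes 4 mm into the second bore, or, if too large for it, is tried in the third (((horizontal distance between stopper_c and bore_2 below 0.006 m and z of stopper_c in the frame of bore_2 below -0.004 m) or (horizontal distance between stopper_a and bore_3 below 0.006 m and (contact force between stopper_a and gauge above 0.3 N or z of stopper_a in the frame of bore_3 below 0 m)) or (horizontal distance between stopper_b and bore_3 below 0.006 m and (contact force between stopper_b and gauge above 0.3 N or z of stopper_b in the frame of bore_3 below 0 m)))).
4. the stopper is fully home in the smallest bore that it enters (((horizontal distance between stopper_a and bore_3 below 0.003 m and z of stopper_a in the frame of bore_3 below -0.0105 m and angle between stopper_a's own z axis and vertical below 0.08 rad) or (horizontal distance between stopper_b and bore_4 below 0.003 m and z of stopper_b in the frame of bore_4 below -0.0105 m and angle between stopper_b's own z axis and vertical below 0.08 rad) or (horizontal distance between stopper_c and bore_2 below 0.003 m and z of stopper_c in the frame of bore_2 below -0.0105 m and angle between stopper_c's own z axis and vertical below 0.08 rad))), for 0.2 s.
At the end, for the whole second after the job is handed in: The stopper from the stage is released, at rest and upright (0.08 rad) in the smallest bore it enters (32 mm foot: second, 38: third, 44: fourth), underside 10.5 mm or more below the mouth, within 3 mm of its centre; no stopper within 50 mm of the stage's centre ((((horizontal distance between stopper_a and bore_3 below 0.003 m and z of stopper_a in the frame of bore_3 below -0.0105 m and angle between stopper_a's own z axis and vertical below 0.08 rad) and linear speed of stopper_a below 0.02 m/s and contact force between stopper_a and the fingers below 0.1 N) or ((horizontal distance between stopper_b and bore_4 below 0.003 m and z of stopper_b in the frame of bore_4 below -0.0105 m and angle between stopper_b's own z axis and vertical below 0.08 rad) and linear speed of stopper_b below 0.02 m/s and contact force between stopper_b and the fingers below 0.1 N) or ((horizontal distance between stopper_c and bore_2 below 0.003 m and z of stopper_c in the frame of bore_2 below -0.0105 m and angle between stopper_c's own z axis and vertical below 0.08 rad) and linear speed of stopper_c below 0.02 m/s and contact force between stopper_c and the fingers below 0.1 N)) and horizontal distance between each of stopper_a, stopper_b, stopper_c and stage above 0.05 m); the robot touches nothing.
It fails at once if the sizing block is pressed with more than 20 N (contact force between gauge and anything else above 20 N).
It fails at once if a stopper is let more than 3 mm into a bore larger than the smallest that it enters ((horizontal distance between stopper_c and bore_3 below 0.006 m and z of stopper_c in the frame of bore_3 below -0.003 m) or (horizontal distance between stopper_c and bore_4 below 0.006 m and z of stopper_c in the frame of bore_4 below -0.003 m) or (horizontal distance between stopper_a and bore_4 below 0.006 m and z of stopper_a in the frame of bore_4 below -0.003 m)).
It fails at once if more than one stopper is moved by over 30 mm (distance of each of stopper_a, stopper_b from where it was at the start of the episode above 0.03 m or distance of each of stopper_b, stopper_c from where it was at the start of the episode above 0.03 m or distance of each of stopper_a, stopper_c from where it was at the start of the episode above 0.03 m).
It fails at once if a stopper falls over (more than 0.6 rad) (angle between any of stopper_a, stopper_b, stopper_c's own z axis and vertical above 0.6 rad).
It fails at once if a jar is moved by over 30 mm or tipped (distance of any of jar, jar_2 from where it was at the start of the episode above 0.03 m or angle between any of jar, jar_2's own z axis and vertical above 0.3 rad).
It also fails if it takes over 72 s, if anything falls off the work surface, if the arm or the gripper's body presses on something with over 40 N, if the wrist force passes 120 N, or if a joint passes its speed limit or range.

## Robot

A 7-joint arm with a two-finger parallel gripper is mounted at the origin on the work surface. World frame = base frame: x ahead of the robot, y to its left, z up, the work surface at z = 0. Lengths are in m, angles in rad, forces in N, time in s.
With the tool pointing down it reaches from about 0.4 to 0.925 m from the base axis. Payload 4.1 kg.
Tool frame: the origin (TCP) lies at the very end of the fingers, on their centre line; the grasp point (between the pads) lies 19 mm behind it; z points along the fingers, y is the line along which they close (so a half turn about z gives the same grasp; the last joint's range is limited). The gripper opens to 85 mm and grips with 20 to 120 N. Pads are 22 mm wide; open, the fingers measure 114 mm over their backs; the gripper's body (76 mm by 85 mm) begins 54 mm behind the grasp point. The pads swing forward as they close: fully open they stand 13 mm farther back than shut.
Start: joints at [1.127, 0.398, 0.045, 1.537, -0.019, 1.207, -0.051], TCP at [0.22, -0.612, 0.231] pointing down, gripper open.
Joint ranges: [-2.82, 2.82], [-0.49, 2.23], [-1.37, 1.46], [0, 2.46], [-1.36, 4.5], [0.23, 2], [-2.94, 2.94]. Speed limits (rad/s): [2.57, 2.57, 3.14, 3.14, 3.14, 3.14, 3.14].

## Interface

Orientations are given as a 3x3 rotation matrix whose columns are the frame's x, y, z axes.
In Python, from cell import r, viewer gives the robot as it stands.
- The arm moves only by the shell command python3 -m jog 'ROWS'. ROWS is JSON, a list that holds one entry, the list of rows, each a list of 7 numbers: the finger opening in mm, from 0 to 85.4, then the shift along the tool's x, y, z in mm, then the turn, a rotation vector about the tool's x, y, z in degrees. A call has 1 to 12 rows; each row is the pose to reach, as a shift and turn from the pose commanded when the call began, along the tool's axes at that moment; what a row does not reach only later rows make up. A row lasts 1/10 s, in which the tool goes at most 50 mm and 8.59 degrees, less where a joint would pass 70% of its speed; a pose out of reach is approached as far as the arm can. A call with a gripper value outside its range is refused whole. The fingers move at their own pace and stop on an object; the grip force is fixed at half the most. Time passes only in rows, so rows that repeat a pose let the fingers close. It gives the time, the measured TCP pose, the force, the opening and the grip force at its end, in the units of the state.
- r.sense(): the state, without advancing time (a new reading comes with each control period).
- viewer.read_camera(name): name is "scene" or "top" or "wrist"; returns a dict with "pixels" (420x560x3 uint8, red, green, blue), "fovy" (degrees; the focal length in pixels is half the picture's height over the tangent of half this angle, whatever the lens; pixels are square), "cx", "cy" (the principal point, pixels), "rvec" (rotation vector, rad) and "tvec" (3), from world to camera coordinates, as OpenCV has them; the wrist camera has in their place "tool_from_camera" (4x4, takes a point from camera to tool coordinates, whose origin is the TCP and whose axes are the flange's). Camera axes: x right, y down, z forward; pixel columns grow to the right and rows downward; lengths in m; the calibration is good to about 2 mm. A picture is of the moment at which its call begins: read the wrist's pose just before it. There is no depth.
- r.finish_job(): hands the job in; it is judged then, once.
The state is a dict: "time": time; "joints": joint angles; "dq": joint speeds; "joint_torque": joint torques, N m; "tcp_pos": TCP position; "ee_rot": TCP orientation; "ft_force": force on the tool from outside, world axes, zero at the start; "ft_torque": the same for the moment, N m; "gripper_width": finger opening in m; "gripper_force": force on a finger pad.
Only numpy, scipy, OpenCV 4.12 (cv2) and the standard library are available. Lean on these libraries where they do the work, as an engineer would, in place of code of your own. Each camera call takes 0.05 s, during which the arm holds its last target. There are 200 camera calls.

## Working session

There is one attempt and no reset: what is moved stays moved. The work goes in short steps, Python scripts to look and compute and a shell command to move; the robot and the scene stay as the last step left them, time stands still between calls to the robot, and variables do not carry over. Pictures are saved under pics/ and viewed, at most 10 in all, crops included, and the job is handed in when it is done.

```bash
mkdir -p pics; ls
python3 - <<'E'
from cell import r, viewer
import cv2,numpy as np
s=r.sense(); print({k:np.round(v,3).tolist() for k,v in s.items()})
for n in("scene","top"):
    c=viewer.read_camera(n); cv2.imwrite(f"pics/{n}0.png",c["pixels"][:,:,::-1]); print(n,c["fovy"],c["cx"],c["cy"],c["rvec"],c["tvec"])
a=cv2.imread("pics/scene0.png")
E
```

```text
pics
{'time': 0.0, 'joints': [1.127, 0.399, 0.045, 1.538, -0.019, 1.207, -0.051], 'dq': [0.0, -0.001, 0.001, -0.001, 0.0, 0.001, -0.0], 'joint_torque': [0.0, -47.513, 1.364, -25.422, 0.011, 0.009, 0.0], 'tcp_pos': [0.219, -0.611, 0.23], 'ee_rot': [[0.941, 0.338, -0.001], [0.338, -0.941, 0.002], [-0.0, -0.002, -1.0]], 'ft_force': [0.74, 0.411, -0.282], 'ft_torque': [0.032, 0.009, 0.001], 'gripper_force': 0.0, 'gripper_width': 0.085}
scene 51.820191937089454 277.23420462883155 205.66304404100208 [ 1.92801686  1.34588304 -0.65742895] [-0.1232427  -0.29795028  1.2584981 ]
top 47.994186213753736 280.9021795540914 215.1138069884325 [ 2.15056281 -2.1979953   0.08945092] [-0.04608893  0.573092    0.98123555]
```

View pics/top0.png

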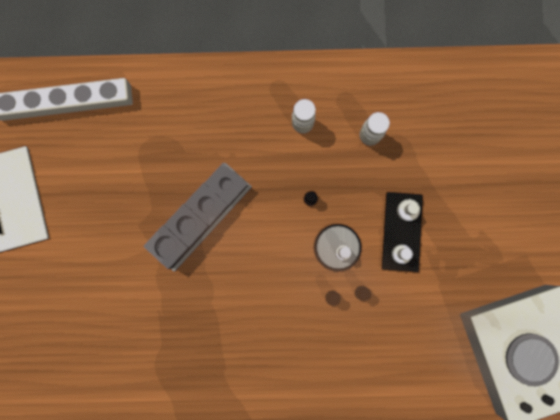

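View pics/scene0.png

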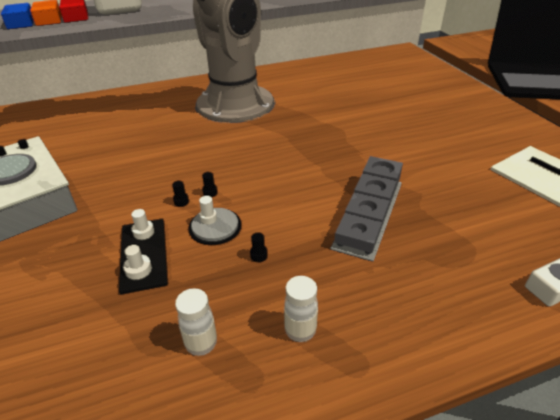

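Top view: the stage is at about px (338,247) with the white stopper grip at (344,253). The slab is at (403,232) and the block's bores at (166,244), (186,226), (206,205) and (228,184), with the largest apparently at lower left. Black look-alikes are at (311,198), (333,298) and (363,293). The scene view shows the same layout.

```bash
cat > h.py <<'E'
import cv2,numpy as np
from cell import r,viewer
def cam(n):
    s=r.sense(); c=viewer.read_camera(n); im=c["pixels"][:,:,::-1].copy()
    f=im.shape[0]/2/np.tan(np.radians(c["fovy"])/2)
    if n=="wrist":
        T=np.eye(4);T[:3,:3]=s["ee_rot"];T[:3,3]=s["tcp_pos"];T=T@np.array(c["tool_from_camera"]);R,o=T[:3,:3],T[:3,3]
    else:
        Rc=cv2.Rodrigues(np.array(c["rvec"],float))[0];R=Rc.T;o=-R@np.array(c["tvec"],float)
    return im,dict(f=f,cx=c["cx"],cy=c["cy"],R=R,o=o)
def ray(k,u,v,z):
    d=k["R"]@np.array([(u-k["cx"])/k["f"],(v-k["cy"])/k["f"],1]); return (k["o"]+d*(z-k["o"][2])/d[2])
def proj(k,p):
    q=k["R"].T@(np.array(p)-k["o"]); return k["f"]*q[:2]/q[2]+[k["cx"],k["cy"]]
def totool(p):
    s=r.sense(); return np.round(1e3*np.array(s["ee_rot"]).T@(np.array(p)-s["tcp_pos"]),1)
E
python3 - <<'E'
from h import *
im,k=cam("top"); print(k["o"],k["R"])
for n,u,v,z in[("stage",338,247,.012),("grip",344,253,.062),("b?",166,244,.058),("b",186,226,.052),("b",206,205,.046),("b",228,184,.04),("slab",403,232,.012),("s1",409,210,.062),("s2",402,254,.062),("blk",311,198,.03),("blk",333,298,.03),("blk",363,293,.03),("jar",305,108,.1),("jar",378,123,.1)]:
    print(n,ray(k,u,v,z).round(3))
im,k=cam("wrist"); print(k["o"],k["R"])
E
```

```text
[ 0.48424911 -0.06265436  1.027112  ] [[-0.02155278 -0.99596027  0.0871701 ]
 [-0.99975     0.02198936  0.00405104]
 [-0.00595149 -0.087061   -0.9961852 ]]
stage [ 0.502 -0.18   0.012]
grip [ 0.488 -0.186  0.062]
b? [0.515 0.179 0.058]
b [0.551 0.139 0.052]
b [0.595 0.098 0.046]
b [0.639 0.052 0.04 ]
slab [ 0.531 -0.32   0.012]
s1 [ 0.573 -0.322  0.062]
s2 [ 0.484 -0.304  0.062]
blk [ 0.607 -0.123  0.03 ]
blk [ 0.395 -0.164  0.03 ]
blk [ 0.404 -0.227  0.03 ]
jar [ 0.781 -0.112  0.1  ]
jar [ 0.746 -0.257  0.1  ]
[ 0.28377406 -0.58858006  0.37324095] [[ 3.38022718e-01 -9.05274725e-01 -2.57329194e-01]
 [-9.41137949e-01 -3.25158101e-01 -9.23664994e-02]
 [-5.56148557e-05  2.73404245e-01 -9.61899223e-01]]
```

```bash
python3 -m jog '[[[60,425,-294,-20,0,0,-100],[60,425,-294,-20,0,0,-100],[60,425,-294,-20,0,0,-100],[60,425,-294,-20,0,0,-100],[60,425,-294,-20,0,0,-100],[60,425,-294,-20,0,0,-100],[60,425,-294,-20,0,0,-100],[60,425,-294,-20,0,0,-100],[60,425,-294,-20,0,0,-100],[60,425,-294,-20,0,0,-100],[60,425,-294,-20,0,0,-100],[60,425,-294,-20,0,0,-100]]]'
python3 - <<'E'
from h import *
s=r.sense(); print(s["time"],s["tcp_pos"],s["joints"],s["gripper_width"])
im,k=cam("wrist"); cv2.imwrite("pics/w1.png",im); print(k["f"])
print(totool([.556,.137,.25]))
print(np.array(s["ee_rot"]).round(3))
E
```

```text
time: 1.4
tcp_pos: [0.5225, -0.1867, 0.2516]
ee_rot: [[-0.507, 0.862, 0.002], [0.862, 0.507, 0.002], [0.001, 0.002, -1.0]]
ft_force: [-0.6, -0.4, 0.4]
gripper_width: 0.0601
gripper_force: 0.0
1.4 [ 0.52249971 -0.18673632  0.25155111] [ 0.67259594  0.23797218 -0.48108862  1.72994353  0.11508431  1.20094704
  0.69336101] 0.06010323288575057
300.5031832635397
[263.8 194.8   1.5]
[[-0.507  0.862  0.002]
 [ 0.862  0.507  0.002]
 [ 0.001  0.002 -1.   ]]
```

View pics/w1.png

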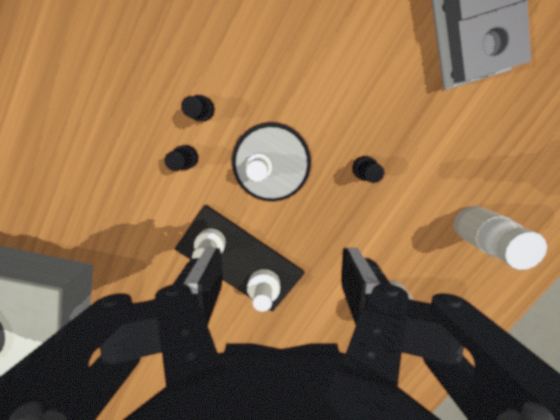

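The wrist view shows the stage at px (271,161) with the stopper grip at (257,168). The slab with two stoppers is at (240,257), and the low end of the block with its smallest bore is at (495,41). So the small bore is at the far (+x) end, as assumed.

```bash
python3 -m jog '[[[60,175,215,0,0,0,-14],[60,175,215,0,0,0,-14],[60,175,215,0,0,0,-14],[60,175,215,0,0,0,-14],[60,175,215,0,0,0,-14],[60,175,215,0,0,0,-14],[60,175,215,0,0,0,-14],[60,175,215,0,0,0,-14],[60,175,215,0,0,0,-14]]]'
python3 - <<'E'
from h import *
im,k=cam("wrist"); cv2.imwrite("pics/w2.png",im); np.savez("w2.npz",**k)
for p in[(.639,.052,.04),(.595,.098,.046),(.551,.139,.052),(.515,.179,.058)]: print(proj(k,p))
E
```

```text
time: 2.35
tcp_pos: [0.6199, 0.0647, 0.2509]
ee_rot: [[-0.689, 0.725, -0.001], [0.725, 0.689, -0.002], [-0.001, -0.002, -1.0]]
ft_force: [-0.5, 0.6, -1.2]
gripper_width: 0.06
gripper_force: 0.0
[286.93344231 199.56798616]
[287.12078462 146.72953151]
[284.07940806  89.85333699]
[285.71902696  31.55156805]
```

View pics/w2.png

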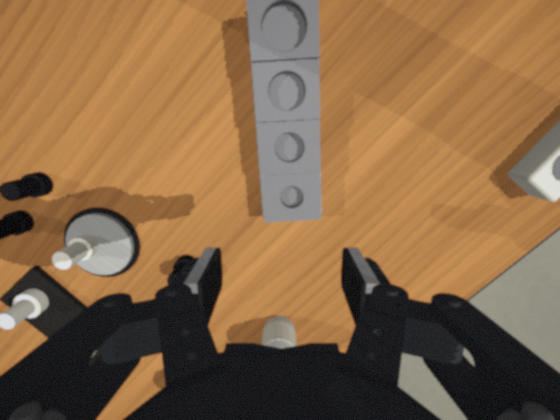

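The block is at x≈285 px, with bores at about (291,196), (289,147), (286,91) and (284,28), smallest to largest. Next I'll fit ellipses to the rims.

Run:
```python
from h import *
k=dict(np.load("w2.npz")); im=cv2.imread("pics/w2.png"); g=cv2.GaussianBlur(cv2.cvtColor(im,cv2.COLOR_BGR2GRAY),(3,3),0)
big=cv2.resize(im[0:230,240:330],None,fx=4*.6,fy=4*.6,interpolation=cv2.INTER_CUBIC)
B=[]
for (u,v),z,d in zip([(291,196),(289,147),(286,91),(284,28)],[.04,.046,.052,.058],[27.2,33.2,39.2,45.2]):
    R=int(1.55*d/2*300/(k["o"][2]-z)/1000)
    yy,xx=np.mgrid[:420,:560]; rr=np.hypot(xx-u,yy-v)
    t=np.median(g[(rr>R*.85)&(rr<R)]); 
    m=((np.abs(g.astype(float)-t)>7)&(rr<R*.93)).astype(np.uint8)
    m=cv2.morphologyEx(m,cv2.MORPH_CLOSE,np.ones((5,5)))
    c=max(cv2.findContours(m,0,1)[0],key=cv2.contourArea); h=cv2.convexHull(c)
    e=cv2.fitEllipse(h); P=ray(k,*e[0],z); B.append(P)
    s=(k["o"][2]-z)/300*1000
    print(t,np.round(e[0],1),np.round(np.array(e[1])*s,1),d,P.round(4))
B=np.array(B)[:,:2]; 
i=np.array([-90,-30,30,90])/1e3; c=B.mean(0); dy=(i@B)/(i@i); print(c,np.linalg.norm(dy),np.degrees(np.arctan2(-dy[0],dy[1])))
u=dy/np.linalg.norm(dy); print((c+i[:,None]*u).round(4), (B-(c+i[:,None]*u)).round(4)*1e3)
# same from top
im,k=cam("top"); cv2.imwrite("pics/t1.png",im)
# stage stopper grip top in w1? use w2 grip later
```

```text
146.0 [291.9 197.1] [28.5 29.6] 27.2 [0.6412 0.0584 0.04  ]
147.0 [289.4 147.2] [36.5 37.8] 33.2 [0.5972 0.0995 0.046 ]
147.0 [286.8  89.8] [45.  47.9] 39.2 [0.5531 0.141  0.052 ]
133.0 [284.   23.6] [53.7 60.3] 45.2 [0.5089 0.1829 0.058 ]
[0.57510699 0.12043491] 1.0097781882862746 46.74333632267047
[[0.6407 0.0588]
 [0.597  0.0999]
 [0.5533 0.141 ]
 [0.5096 0.1821]] [[ 0.6 -0.4]
 [ 0.3 -0.4]
 [-0.2 -0. ]
 [-0.7  0.8]]
```

Wrist-measured bores fit the 60 mm pitch within 1 mm; the block's yaw is 46.7°. Next I'll go to the stage, stop short along tool x and look again.

```bash
python3 -m jog '[[[60,-161,-265,100,0,0,-3.2],[60,-161,-265,100,0,0,-3.2],[60,-161,-265,100,0,0,-3.2],[60,-161,-265,100,0,0,-3.2],[60,-161,-265,100,0,0,-3.2],[60,-161,-265,100,0,0,-3.2],[60,-161,-265,100,0,0,-3.2],[60,-161,-265,100,0,0,-3.2],[60,-161,-265,100,0,0,-3.2],[60,-161,-265,100,0,0,-3.2]]]'
python3 - <<'E'
from h import *
im,k=cam("wrist"); cv2.imwrite("pics/w3.png",im); np.savez("w3.npz",**k); print(proj(k,(.488,-.186,.062)))
g=cv2.cvtColor(im,cv2.COLOR_BGR2GRAY)
m=(im.min(2)>222).astype(np.uint8)
for c in cv2.findContours(m,0,1)[0]:
    if cv2.contourArea(c)>150: print(cv2.boundingRect(c),cv2.contourArea(c),cv2.minEnclosingCircle(c))
E
```

```text
time: 3.45
tcp_pos: [0.5407, -0.2312, 0.152]
ee_rot: [[-0.732, 0.682, 0.001], [0.682, 0.732, 0.0], [-0.001, 0.001, -1.0]]
ft_force: [1.3, -0.1, 0.1]
gripper_width: 0.0599
gripper_force: 0.0
[278.91658968 121.13072169]
(419, 398, 33, 22) 371.5 ((434.5, 409.5), 18.179758071899414)
(218, 301, 24, 21) 372.0 ((229.5, 311.0), 11.884963989257812)
(223, 272, 33, 35) 367.0 ((236.28915405273438, 289.80120849609375), 19.41975975036621)
(265, 105, 33, 38) 920.0 ((279.5, 123.25675964355469), 19.06732940673828)
```

View pics/w3.png

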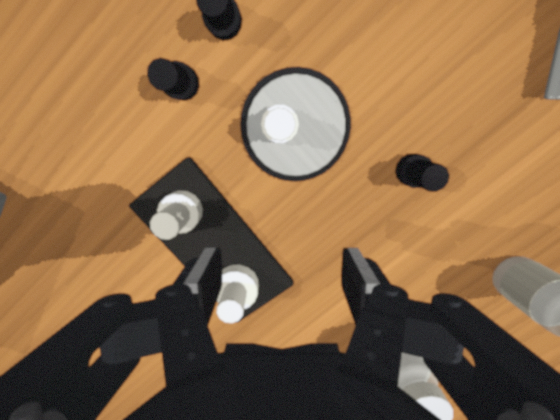

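The stage stopper's grip is at px (280,124), standing on the stage disc centred at (296,124). The surroundings are clear for the fingers (look-alikes at (173,78) and (425,172)).

Run:
```python
from h import *
k=dict(np.load("w3.npz")); p=ray(k,280,123.5,.062); print(p,totool([p[0],p[1],.034]))
im=cv2.imread("pics/w3.png")[95:155,240:325]; g=cv2.cvtColor(im,cv2.COLOR_BGR2GRAY)
print(g[28,5:75:1].tolist())
print(g[:,40].tolist())
```

```text
[ 0.48979318 -0.18657053  0.062     ] [ 67.7  -2.5 118. ]
[53, 88, 125, 146, 151, 153, 152, 153, 154, 154, 157, 157, 155, 156, 160, 169, 188, 201, 209, 220, 235, 241, 242, 242, 242, 242, 243, 243, 242, 243, 242, 242, 242, 242, 242, 241, 242, 242, 242, 243, 242, 242, 242, 243, 242, 242, 242, 242, 241, 237, 234, 236, 233, 220, 201, 191, 189, 188, 189, 189, 189, 189, 190, 191, 191, 191, 191, 190, 189, 189]
[202, 202, 200, 202, 201, 202, 203, 202, 206, 217, 233, 239, 238, 237, 239, 242, 242, 242, 242, 243, 242, 241, 242, 242, 242, 243, 242, 241, 241, 243, 242, 243, 242, 242, 242, 242, 242, 243, 242, 242, 243, 243, 242, 241, 236, 232, 233, 226, 213, 204, 202, 201, 203, 201, 203, 203, 202, 202, 203, 202]
```

```bash
python3 -m jog '[[[60,68,-2.5,40,0,0,0],[60,68,-2.5,70,0,0,0],[60,68,-2.5,95,0,0,0],[60,68,-2.5,110,0,0,0],[60,68,-2.5,117.5,0,0,0],[0,68,-2.5,117.5,0,0,0],[0,68,-2.5,117.5,0,0,0],[0,68,-2.5,117.5,0,0,0],[0,68,-2.5,117.5,0,0,0],[0,68,-2.5,117.5,0,0,0],[0,68,-2.5,117.5,0,0,0]]]'
```

```text
time: 4.6
tcp_pos: [0.4904, -0.1882, 0.0352]
ee_rot: [[-0.731, 0.683, 0.003], [0.683, 0.731, -0.001], [-0.003, 0.001, -1.0]]
ft_force: [0.5, -0.2, 6.2]
gripper_width: 0.0223
gripper_force: 59.0
```

Gripped. Next: lift, carry over bore 1 and look at the held stopper.

```bash
python3 -m jog '[[[0,0,0,-45,0,0,0],[0,0,0,-85,0,0,0],[0,30,140,-85,0,0,0],[0,58.8,283,-85,0,0,0],[0,58.8,283,-85,0,0,0],[0,58.8,283,-85,0,0,0],[0,58.8,283,-85,0,0,0],[0,58.8,283,-85,0,0,0],[0,58.8,283,-85,0,0,0],[0,58.8,283,-85,0,0,0],[0,58.8,283,-85,0,0,0]]]'
python3 - <<'E'
from h import *
s=r.sense();print(np.round(s["ft_force"],2))
im,k=cam("wrist"); cv2.imwrite("pics/w4.png",im); np.savez("w4.npz",**k)
for p in[(.6407,.0588,.04),(.597,.0999,.046),(.5533,.141,.052),(.5096,.1821,.058)]: print(proj(k,p).round(1),totool(p))
t=np.array(s["tcp_pos"])
for dz in(0,-.0072,-.0232,.0268): print(dz,proj(k,t+[0,0,dz]).round(1))
E
```

```text
time: 5.7
tcp_pos: [0.638, 0.0571, 0.1182]
ee_rot: [[-0.73, 0.684, -0.002], [0.684, 0.73, -0.002], [-0.0, -0.003, -1.0]]
ft_force: [-0.3, -0.4, -0.5]
gripper_width: 0.0224
gripper_force: 59.1
[-0.29 -0.4  -0.45]
[287.1 215.8] [-0.4  3.5 78.3]
[287.8 136.3] [59.6  3.5 72.3]
[288.7  38.1] [119.6   3.5  66.3]
[289.8 -86.6] [179.6   3.6  60.3]
0 [283.3 259.9]
-0.0072 [283.3 254. ]
-0.0232 [283.2 242.6]
0.0268 [283.4 287.2]
```

View pics/w4.png

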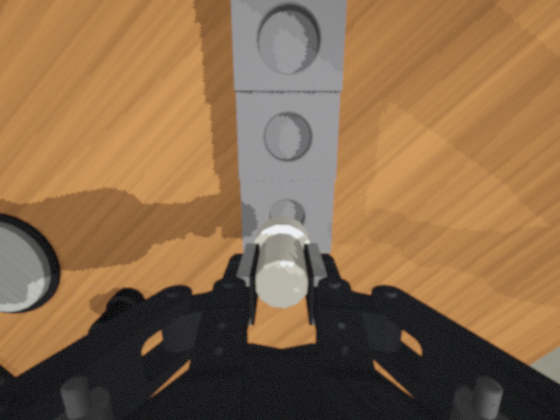

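Held stopper at px (283,255), foot front edge around y≈218. Bore 2 is at (288,136) and bore 3 at (289,40), as predicted; bore 1 is half hidden at (287,210).

Run:
```python
from h import *
k=dict(np.load("w4.npz")); im=cv2.imread("pics/w4.png"); s=r.sense(); E=np.array(s["ee_rot"]); t=np.array(s["tcp_pos"])
for R,z in((16,22.2),(15,23.2),(19,22.2)):
    print(R,proj(k,t+E@[R/1e3,0,z/1e3]).round(1),proj(k,t+E@[0,R/1e3,z/1e3]).round(1),proj(k,t+E@[0,-R/1e3,z/1e3]).round(1))
g=cv2.cvtColor(im,cv2.COLOR_BGR2GRAY)
print("col283",g[205:250,283].tolist())
for y in(228,234,240): print(y,g[y,240:330].tolist())
# bore 2 & 3 ellipse
for (u,v),R,z in(((288,136),30,.046),((289,41),42,.052)):
    yy,xx=np.mgrid[:420,:560]; rr=np.hypot(xx-u,yy-v); tt=np.median(g[(rr>R*.85)&(rr<R)])
    m=((np.abs(g.astype(float)-tt)>7)&(rr<R*.93)).astype(np.uint8)
    m=cv2.morphologyEx(m,cv2.MORPH_OPEN,np.ones((2,2)));m=cv2.morphologyEx(m,cv2.MORPH_CLOSE,np.ones((7,7)))
    c=max(cv2.findContours(m,0,1)[0],key=cv2.contourArea); e=cv2.fitEllipse(cv2.convexHull(c)); print(np.round(e,1) if 0 else e, ray(k,*e[0],z).round(4),totool(ray(k,*e[0],z)))
```

```text
16 [282.9 218.1] [309.9 243.9] [255.7 243.8]
15 [282.9 219.2] [308.1 243.2] [257.6 243.2]
19 [282.9 213.1] [315.  243.9] [250.7 243.8]
col283 [139, 140, 143, 145, 147, 145, 148, 149, 150, 150, 148, 146, 147, 147, 146, 143, 144, 145, 148, 174, 209, 229, 236, 237, 237, 238, 236, 227, 199, 165, 148, 143, 143, 145, 146, 146, 145, 147, 145, 146, 147, 146, 148, 148, 147]
228 [100, 103, 103, 106, 108, 107, 111, 108, 111, 108, 110, 111, 107, 107, 111, 116, 123, 134, 143, 147, 143, 145, 146, 150, 160, 172, 188, 202, 213, 223, 229, 232, 235, 237, 237, 237, 238, 238, 238, 237, 237, 238, 237, 237, 237, 238, 237, 236, 238, 238, 237, 235, 233, 228, 220, 209, 195, 185, 176, 169, 168, 166, 168, 165, 160, 157, 152, 149, 152, 152, 152, 153, 151, 153, 152, 152, 151, 153, 151, 151, 151, 153, 152, 152, 152, 153, 149, 148, 144, 144]
234 [96, 100, 104, 108, 109, 110, 111, 111, 107, 110, 112, 124, 137, 148, 150, 151, 148, 146, 155, 170, 188, 205, 217, 221, 215, 208, 206, 211, 217, 221, 217, 209, 206, 204, 200, 190, 178, 167, 157, 154, 155, 158, 161, 165, 167, 171, 178, 184, 189, 197, 209, 220, 230, 236, 236
[... 214 characters left out ...]
9, 152, 152, 152, 150, 149, 152, 156, 167, 184, 195, 198, 199, 201, 200, 199, 198, 194, 184, 169, 153, 145, 144, 142, 142, 143, 141, 141, 141, 140, 140, 140, 142, 140, 143, 145, 144, 146, 143, 146, 149, 150, 151, 152, 154, 157, 158, 155, 152, 148, 145, 145, 153, 165, 174, 180, 181, 183, 186, 193, 205, 210, 199, 177, 159, 153, 153, 149, 150, 153, 152, 151, 151, 152, 151, 151, 153, 152, 152, 151, 150, 153, 152, 149]
((288.53131103515625, 137.4855499267578), (50.90867614746094, 52.08204650878906), 8.4216890335083) [0.5979 0.0997 0.046 ] [58.8  4.  72.3]
((291.8049011230469, 37.996177673339844), (71.5642318725586, 73.74308776855469), 135.37940979003906) [0.5546 0.1424 0.052 ] [119.6   5.5  66.3]
```

```bash
python3 -m jog '[[[0,-1.4,3.5,30,0,0,0],[0,-1.4,3.5,45,0,0,0],[0,-1.4,3.5,50,0,0,0],[0,-1.4,3.5,50,0,0,0],[0,-1.4,3.5,50,0,0,0]]]'
python3 - <<'E'
from h import *
print(totool((.6407,.0588,.04)))
E
```

```text
time: 6.25
tcp_pos: [0.6427, 0.0606, 0.0696]
ee_rot: [[-0.731, 0.683, 0.001], [0.683, 0.731, -0.0], [-0.001, 0.001, -1.0]]
ft_force: [-0.8, 0.4, -0.0]
gripper_width: 0.0222
gripper_force: 59.1
[ 0.2 -2.7 29.6]
```

```bash
for i in 1 2 3; do python3 -m jog '[[[0,0,0,0,0,0,0],[0,0,0,0,0,0,0]]]' | grep -E "tcp|ft_f"; done
```

```text
tcp_pos: [0.6428, 0.061, 0.0697]
ft_force: [0.2, -0.2, -0.0]
tcp_pos: [0.6424, 0.0609, 0.0691]
ft_force: [-0.2, -0.3, -1.1]
tcp_pos: [0.6423, 0.0609, 0.0688]
ft_force: [1.4, -0.1, -0.4]
```

```bash
python3 -m jog '[[[0,-0.8,-2.5,2,0,0,0],[0,-0.8,-2.5,4,0,0,0],[0,-0.8,-2.5,5.5,0,0,0],[0,-0.8,-2.5,6.5,0,0,0],[0,-0.8,-2.5,6.5,0,0,0],[0,-0.8,-2.5,6.5,0,0,0]]]';python3 -m jog '[[[0,0,0,0,0,0,0],[0,0,0,0,0,0,0]]]' | grep -E "tcp|ft_f"
```

```text
time: 7.45
tcp_pos: [0.6409, 0.0581, 0.0625]
ee_rot: [[-0.731, 0.683, -0.0], [0.683, 0.731, -0.001], [-0.0, -0.001, -1.0]]
ft_force: [-2.0, -1.3, 4.1]
gripper_width: 0.0226
gripper_force: 59.2
tcp_pos: [0.6412, 0.0583, 0.0625]
ft_force: [-2.1, -0.5, 3.6]
```

Contact on bore 1 at about 4 N; the stopper did not enter. Next: lift and go to bore 2.

```bash
python3 -m jog '[[[0,0,0,-22,0,0,0],[0,30,0,-22,0,0,0],[0,60,0.5,-22,0,0,0],[0,60,0.5,-16,0,0,0],[0,60,0.5,-11,0,0,0],[0,60,0.5,-8.5,0,0,0],[0,60,0.5,-8.5,0,0,0],[0,60,0.5,-8.5,0,0,0]]]';python3 -m jog '[[[0,0,0,0,0,0,0],[0,0,0,0,0,0,0],[0,0,0,0,0,0,0]]]' | grep -E "tcp|ft_f"
python3 - <<'E'
from h import *
im,k=cam("wrist"); cv2.imwrite("pics/w5.png",im); np.savez("w5.npz",**k)
print(totool((.597,.0999,.046)))
cv2.imwrite("pics/w5c.png",cv2.resize(im[90:330,160:420],None,fx=2.4,fy=2.4,interpolation=cv2.INTER_CUBIC))
E
```

```text
time: 8.45
tcp_pos: [0.5982, 0.099, 0.0705]
ee_rot: [[-0.73, 0.684, 0.0], [0.684, 0.73, -0.0], [-0.0, -0.0, -1.0]]
ft_force: [0.9, 0.5, 0.2]
gripper_width: 0.0223
gripper_force: 59.1
tcp_pos: [0.5978, 0.0997, 0.0709]
ft_force: [0.8, 0.2, -0.2]
[ 0.6 -0.4 24.9]
```

View pics/w5c.png

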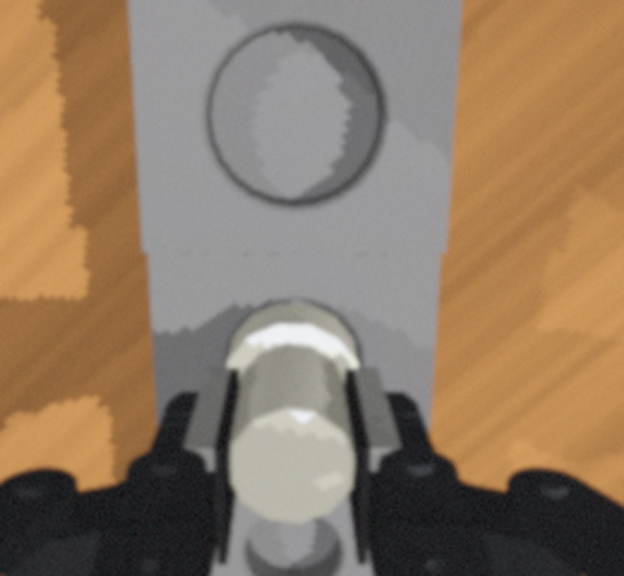

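The foot (px crop 230–358, y≈300–370) sits right over bore 2, with the rim just visible as a thin crescent at the front and right. Bore 3 is at (297,113) in the crop. Now I'll lower it gently.

```bash
python3 -m jog '[[[0,0,0,1,0,0,0],[0,0,0,2,0,0,0],[0,0,0,3,0,0,0],[0,0,0,3.5,0,0,0],[0,0,0,3.5,0,0,0],[0,0,0,3.5,0,0,0]]]'|grep -E "time|tcp|ft_f";python3 -m jog '[[[0,0,0,0,0,0,0],[0,0,0,0,0,0,0]]]' | grep -E "tcp|ft_f"
```

```text
time: 9.4
tcp_pos: [0.5978, 0.0997, 0.0673]
ft_force: [0.9, 0.0, -1.5]
tcp_pos: [0.5978, 0.0997, 0.0673]
ft_force: [2.1, 0.0, -0.3]
```

No vertical force at 1.9 mm below the tread, so it is entering. Continue in small steps.

```bash
python3 -m jog '[[[0,0,0,1,0,0,0],[0,0,0,2,0,0,0],[0,0,0,3,0,0,0],[0,0,0,3,0,0,0],[0,0,0,3,0,0,0]]]'|grep -E "time|tcp|ft_f";python3 -m jog '[[[0,0,0,0,0,0,0],[0,0,0,0,0,0,0]]]' | grep -E "tcp|ft_f"
```

```text
time: 10.1
tcp_pos: [0.5978, 0.0998, 0.0643]
ft_force: [2.1, 0.4, -1.4]
tcp_pos: [0.5978, 0.0997, 0.0643]
ft_force: [2.0, -0.6, -1.2]
```

```bash
python3 -m jog '[[[0,-0.2,0.2,1.5,0,0,0],[0,-0.2,0.2,3,0,0,0],[0,-0.2,0.2,4.5,0,0,0],[0,-0.2,0.2,6,0,0,0],[0,-0.2,0.2,6.5,0,0,0],[0,-0.2,0.2,6.5,0,0,0]]]'|grep -E "time|tcp|ft_f";python3 -m jog '[[[0,0,0,0,0,0,0],[0,0,0,0,0,0,0]]]' | grep -E "tcp|ft_f"
```

```text
time: 10.9
tcp_pos: [0.5979, 0.0997, 0.0576]
ft_force: [1.4, 0.0, -1.0]
tcp_pos: [0.5978, 0.0998, 0.0576]
ft_force: [2.1, -0.9, -0.6]
```

```bash
python3 -m jog '[[[0,0,0,0.7,0,0,0],[0,0,0,1.3,0,0,0],[0,0,0,1.3,0,0,0],[0,0,0,1.3,0,0,0]]]'|grep -E "time|tcp|ft_f"; python3 -m jog '[[[50,0,0,0,0,0,0],[50,0,0,0,0,0,0],[50,0,0,0,0,0,0],[50,0,0,0,0,0,0],[50,0,0,0,0,0,0]]]'
```

```text
time: 11.5
tcp_pos: [0.5979, 0.0998, 0.0568]
ft_force: [-0.3, -0.6, 2.8]
time: 12.0
tcp_pos: [0.5978, 0.0998, 0.0563]
ee_rot: [[-0.731, 0.682, -0.0], [0.682, 0.731, -0.0], [0.0, -0.0, -1.0]]
ft_force: [0.1, 0.1, 0.1]
gripper_width: 0.05
gripper_force: 0.0
```

Released. Retreat straight up, then look.

```bash
python3 -m jog '[[[50,0,0,-20,0,0,0],[50,0,0,-60,0,0,0],[50,0,0,-100,0,0,0],[50,-40,0,-110,0,0,0],[50,-70,0,-110,0,0,0],[50,-70,0,-110,0,0,0],[50,-70,0,-110,0,0,0],[50,-70,0,-110,0,0,0],[50,-70,0,-110,0,0,0],[50,-70,0,-110,0,0,0]]]'|grep -E "time|tcp|ft_f"
python3 - <<'E'
from h import *
im,k=cam("wrist"); a=im[60:280,180:400]; im2,k2=cam("scene"); b=im2[120:280,300:440]
f=lambda x:cv2.resize(x,(390,int(390*x.shape[0]/x.shape[1])),interpolation=cv2.INTER_CUBIC)
a,b=f(a),f(b); h=max(len(a),len(b)); o=np.zeros((h,780,3),np.uint8);o[:len(a),:390]=a;o[:len(b),390:]=b; cv2.imwrite("pics/end.png",o)
E
```

```text
time: 13.0
tcp_pos: [0.6484, 0.0531, 0.1664]
ft_force: [0.3, 0.2, 1.0]
```

View pics/end.png

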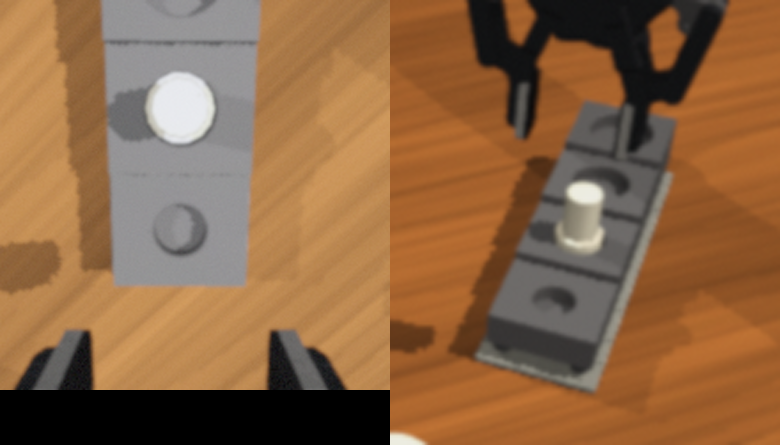

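The stopper stands upright in bore 2 (left crop (180,107), right crop (583,225)). Only a thin foot rim shows above the tread, and the gripper is clear of everything.

```bash
python3 -c "
from cell import r
print(r.finish_job())"
```

```text
the job is handed in; nothing more can be done
None
```

I tried the stage stopper in bore 1, which it did not enter at about 4 N, then left it standing upright and home in bore 2, released with the gripper clear, and handed the job in after about 13 s; no verdict came back.

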